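Wipe the brass chips off the machine plate

ROBOT

A 6-joint arm with a two-finger parallel gripper is mounted at the origin on the work surface. World frame = base frame: x ahead of the robot, y to its left, z up, the work surface at z = 0. Lengths are in mm, angles in rad, forces in N, time in s.
With the tool pointing down it reaches from about 350 to 975 mm from the base axis. Payload 4.9 kg.
Tool frame: the origin (TCP) lies between the finger pads; the fingertips stand r.finger_overhang ahead of it and the grasp point (between the pads) lies 6 mm ahead of it (r.finger_overhang is the distance from the TCP to the fingertips, in mm); z points along the fingers, y is the direction in which the jaws open and shut (so a half turn about z gives the same grasp; the last joint's range is limited). The gripper opens to 85 mm and grips with 20 to 120 N. Pads are 22 mm wide; open, the fingers measure 114 mm over their backs; the gripper's body (76 mm by 85 mm) begins 54 mm behind the grasp point. The pads swing forward as they close: fully open they stand 13 mm farther back than shut.
Start: joints at [-1.428, 0.053, 1.613, -0, 1.476, -0.119], TCP at [161.758, -603.685, 256.304] pointing down, gripper open.
Joint ranges: [-3.01, 3.01], [-1.01, 2.22], [0.06, 2.58], [-1.02, 4.17], [0.09, 2.62], [-3.14, 3.14]. Speed limits (rad/s): [2.57, 2.57, 3.14, 3.14, 3.14, 3.14].

INTERFACE

Orientations are given as a rotation vector (axis times angle).
In Python, from workcell import sense, imaging, r, find_in, mark_of gives the robot as it stands.
- The arm moves only by the shell command python3 -m creep 'ROWS'. ROWS is JSON, a list of rows, each a list of 5 numbers: the shift along the world's x, y, z in m, then the turn about the world's z in degrees, then the gripper command: -1 is fully open, 1 is shut, values between are in proportion. A call has 1 to 10 rows; each row shifts and turns the commanded pose from where the row before left it; what a row does not reach is not made up. A row lasts 1/8 s, in which the tool goes at most 62.5 mm and 10.7 degrees, less where a joint would pass 70% of its speed; a pose out of reach is approached as far as the arm can. A call is refused whole if a number of a shift passes 0.0625 or a number of a turn 10.7, either way. A call with a gripper value outside its range is refused whole. The fingers move at their own pace and stop on an object; the grip force is fixed at half the most. Time passes only in rows, so rows that do not move let the fingers close. It gives the time, the measured TCP pose, the force and the opening at its end, in the units of the state.
- sense(): the state, without advancing time (a new reading comes with each control period).
- imaging.capture(name): name is "side" or "top"; returns a dict with "img" (420x560x3 uint8, blue, green, red), "z_map" (420x560 float32, mm along the optical axis (not along the pixel's ray), 0 where there is no reading), "vertical_fov" (degrees; the focal length in pixels is half the picture's height over the tangent of half this angle, whatever the lens; pixels are square), "cx", "cy" (the principal point, pixels), "R" (3x3) and "t" (3): a world point X has camera coordinates R X + t. Camera axes: x right, y down, z forward; pixel columns grow to the right and rows downward; lengths in mm; the calibration is good to about 2 mm. A picture is of the moment at which its call begins.
- r.sign_off(): hands the job in, once; it reports no verdict.
Trained networks look in a picture, given as the dict that the camera call returned (one of the last four; its "shot" number tells which), for a name from the list of things; names that differ only in an ending like _2 or _b are one class to them, and where a whole thing is asked for, a point or a joint stands for the part that bears it (a point fixed in the world has none). Each returns a list of dicts, best first, with "p" (0 to 1); they miss things now and then, are a little off and sometimes report something else, mostly with a low value. They report only what shows in the picture. A call takes as long as a camera call. They do not tell look-alikes from the thing itself.
- find_in(picture, name): "bbox" ([centre column, centre row, width, height] in pixels, round what is visible of it).
- mark_of(picture, name): "location" ([column, row] in pixels: a listed point, or the origin of a listed thing).
The state is a dict: "clock": time; "joint_positions": joint angles; "qd": joint speeds; "joint_torque": joint torques, N m; "eef_pos": TCP position; "tool_rot": TCP orientation; "ft_force": force on the tool from outside, world axes, zero at the start; "wrist_torque": the same for the moment, N m; "opening": finger opening in mm.
Only numpy, scipy, OpenCV 4.12 (cv2) and the standard library are available. Lean on these libraries where they do the work, as an engineer would, in place of code of your own. Each camera call takes 0.05 s, during which the arm holds its last target.

TASK

Pull the scraper block out from under the green bridge by its exposed end until its wooden grip is free, set it down and let go, then take it by the wooden grip. Holding it by that grip, wipe all five brass chips off the dark machine plate into the red chip pan (not the blue tray of finished parts), without touching the chips with the gripper, and then leave the scraper standing on its rubber foot on the cleared plate. Leave the other things on the bench where they are.

Things in the scene. Friction and masses are not known exactly. Their poses are not given: they have to be found in the camera images.
- scraper_grip (a point): Centre of the scraper's light wooden grip: 60 (x) x 26 (y) mm, rising 24 to 60 mm above the underside. It sits on an orange bar with black rubber foot, 190 (x) x 30 (y) x 24 mm high. This point is 42 mm above the underside, 15 mm from the bar's middle along +x: the bar runs from 110 mm on its -x side to 80 mm on +x. z up. About 0.25 kg. Starts on the bench, grip under the bridge.
- scraper_end (a point): Place to pinch the exposed end of the scraper's bar (28 mm wide above its foot, 24 mm high): on its centre line, 15 mm from its -x end face, 12 mm above the underside, 95 mm along -x from the grip's centre. Same axes as the scraper. It starts sticking out in front of the bridge.
- bridge: Low green steel bridge fixed to the bench, open at front and back, with a cardboard box fixed on it. Origin on the bench, middle of the front opening; it extends 130 mm along +x, so the scraper is pulled out along -x. 116 mm wide (y), 104 mm clear inside, clear height 70 mm, top at 76 mm; the box, from 50 mm behind the front, reaches 127 mm.
- plate: Dark steel machine plate fixed to the bench, 200 (x) x 230 (y) mm, flat top 50 mm above the bench. Origin at the centre of its underside, on the bench; z up. The red pan and the blue tray stand flush against its +y and -y edges, either way round. All chips start at least 34 mm clear of these two edges.
- chip_pan: Red open chip pan fixed to the bench, 210 mm (x) x 100 mm (y) outside, 42 mm high, 4 mm walls and floor; its rim is 8 mm lower than the plate's top. Origin at the centre of its underside. Stands against the plate's +y or -y edge.
- parts_tray: Blue open tray of the same size on the opposite side of the plate, fixed, with four finished aluminium bushings (their tops 30 mm above the bench, below the rim). No chip may end here. Origin at the centre of its underside.
- chip1: A loose brass chip lying on the plate at the start, a curled piece about 44 mm long and 17 mm wide, bent from a 5 mm strip, 12 mm thick; origin at the middle of its underside. Not to be touched with the gripper.
- chip2: A loose brass chip lying on the plate at the start, a straight offcut 38 x 16 mm, its length along its x axis, 12 mm thick; origin at the middle of its underside. Not to be touched with the gripper.
- chip3: A loose brass chip lying on the plate at the start, a curled piece about 44 mm long and 17 mm wide, bent from a 5 mm strip, 12 mm thick; origin at the middle of its underside. Not to be touched with the gripper.
- chip4: A loose brass chip lying on the plate at the start, a straight offcut 38 x 16 mm, its length along its x axis, 12 mm thick; origin at the middle of its underside. Not to be touched with the gripper.
- chip5: A loose brass chip lying on the plate at the start, a curled piece about 44 mm long and 17 mm wide, bent from a 5 mm strip, 12 mm thick; origin at the middle of its underside. Not to be touched with the gripper.
- oil_bottle: Bystander: yellow bottle with a red cap, 60 mm across, 170 mm tall, standing behind the plate. Origin under its centre.
- mug: Bystander: blue mug, 80 mm across, 90 mm tall, behind the plate. Origin under its centre.
- jar: Bystander: amber jar, 70 mm across, 90 mm tall, between the oil bottle and the bridge. Origin under its centre.
- wrench: Bystander: steel wrench lying on the bench to the right of the plate. Origin under its middle.
- hammer: Bystander: hammer lying on the bench at the near right. Origin under its middle.
Mind the look-alikes: they are no part of the job. Several things look just like the bridge: the one meant starts farthest from the robot's base. Leave any pink look-alike of the part that bears scraper_grip alone.

How it is judged (in metres and radians):
On the way, in this order (a step that is already met when the one before it is completed fails the run):
1. the scraper is out from under the bridge (the centre of its grip at least 25 mm in front of the opening, or 100 mm to the side), upright, put down and let go ((x of scraper_grip in the frame of bridge below -0.025 m or y of scraper_grip in the frame of bridge below -0.1 m or y of scraper_grip in the frame of bridge above 0.1 m) and contact force between the fingers and scraper below 0.1 N and linear speed of scraper below 0.02 m/s and angle between scraper_grip's own z axis and vertical below 0.15 rad), for 0.2 s.
2. the scraper is held by its wooden grip (grasp point within 55 mm of the grip's centre) (contact force between the fingers and scraper above 1 N and distance between the grasp point and scraper_grip below 0.055 m), for 0.2 s.
3. all five chips lie in the red chip pan while the scraper is held by its grip (all of step 2 and x of chip1 in the frame of chip_pan between -0.105 and 0.105 m and y of chip1 in the frame of chip_pan between -0.05 and 0.05 m and z of each of chip1, chip2, chip3, chip4, chip5 in the frame of chip_pan below 0.04 m and x of chip2 in the frame of chip_pan between -0.105 and 0.105 m and y of chip2 in the frame of chip_pan between -0.05 and 0.05 m and x of chip3 in the frame of chip_pan between -0.105 and 0.105 m and y of chip3 in the frame of chip_pan between -0.05 and 0.05 m and x of chip4 in the frame of chip_pan between -0.105 and 0.105 m and y of chip4 in the frame of chip_pan between -0.05 and 0.05 m and x of chip5 in the frame of chip_pan between -0.105 and 0.105 m and y of chip5 in the frame of chip_pan between -0.05 and 0.05 m), for 0.1 s.
At the end, for the whole second after the job is handed in: All five chips rest inside the red chip pan, below the level of the plate; the scraper is released and stands on its rubber foot on the plate, upright within 7 degrees, the centre of its grip over the plate (within 80 mm of the plate's centre lengthwise, 115 mm across) (x of chip1 in the frame of chip_pan between -0.105 and 0.105 m and y of chip1 in the frame of chip_pan between -0.05 and 0.05 m and z of each of chip1, chip2, chip3, chip4, chip5 in the frame of chip_pan below 0.04 m and x of chip2 in the frame of chip_pan between -0.105 and 0.105 m and y of chip2 in the frame of chip_pan between -0.05 and 0.05 m and x of chip3 in the frame of chip_pan between -0.105 and 0.105 m and y of chip3 in the frame of chip_pan between -0.05 and 0.05 m and x of chip4 in the frame of chip_pan between -0.105 and 0.105 m and y of chip4 in the frame of chip_pan between -0.05 and 0.05 m and x of chip5 in the frame of chip_pan between -0.105 and 0.105 m and y of chip5 in the frame of chip_pan between -0.05 and 0.05 m and x of scraper_grip in the frame of plate between -0.08 and 0.08 m and y of scraper_grip in the frame of plate between -0.115 and 0.115 m and z of scraper_grip in the frame of plate between 0.086 and 0.098 m and angle between scraper_grip's own z axis and vertical below 0.12 rad and linear speed of scraper below 0.02 m/s and linear speed of each of chip1, chip2, chip3, chip4, chip5 below 0.03 m/s); the robot touches nothing.
It fails at once if the gripper or arm touches a chip (contact force between any of the fingers, the arm and chip1 above 0.3 N or contact force between any of the fingers, the arm and chip2 above 0.3 N or contact force between any of the fingers, the arm and chip3 above 0.3 N or contact force between any of the fingers, the arm and chip4 above 0.3 N or contact force between any of the fingers, the arm and chip5 above 0.3 N).
It fails at once if a bystander (oil bottle, mug, jar, wrench, hammer) is moved more than 30 mm (distance of any of oil_bottle, mug, jar, wrench, hammer from where it was at the start of the episode above 0.03 m).
It also fails if it takes over 58 s, if anything falls off the work surface, if the arm or the gripper's body presses on something with over 40 N, if the wrist force passes 120 N, or if a joint passes its speed limit or range.

## Working session

There is one attempt and no reset: what is moved stays moved. The work goes in short steps, Python scripts to look and compute and a shell command to move; the robot and the scene stay as the last step left them, time stands still between calls to the robot, and variables do not carry over. Pictures are saved under pics/ and viewed, and the job is handed in when it is done.

```bash
ls; mkdir -p pics
cat > h.py <<'E'
import numpy as np, cv2
from workcell import sense, imaging, r, find_in, mark_of
def cam(c):
    f=c["img"].shape[0]/2/np.tan(np.radians(c["vertical_fov"]/2))
    return f,c["cx"],c["cy"],np.array(c["R"]),np.array(c["t"])
def ray(c,px):
    f,cx,cy,R,t=cam(c); d=R.T@np.array([(px[0]-cx)/f,(px[1]-cy)/f,1.]); o=-R.T@t
    return o,d
def atz(c,px,z):
    o,d=ray(c,px); return o+d*(z-o[2])/d[2]
def dep(c,px):
    u,v=int(round(px[0])),int(round(px[1])); z=c["z_map"][v,u]; o,d=ray(c,px); return o+d*z
def proj(c,X):
    f,cx,cy,R,t=cam(c); p=R@np.array(X,float)+t; return np.array([f*p[0]/p[2]+cx,f*p[1]/p[2]+cy])
def tri(c1,p1,c2,p2):
    o1,d1=ray(c1,p1);o2,d2=ray(c2,p2)
    A=np.stack([d1,-d2],1); s=np.linalg.lstsq(A,o2-o1,rcond=None)[0]
    a=o1+d1*s[0];b=o2+d2*s[1]; return (a+b)/2,np.linalg.norm(a-b)
def cloud(c):
    f,cx,cy,R,t=cam(c); h,w=c["z_map"].shape; u,v=np.meshgrid(np.arange(w),np.arange(h)); z=c["z_map"].astype(float)
    P=np.stack([(u-cx)/f*z,(v-cy)/f*z,z],-1)-t; P=P@R; P[z==0]=np.nan; return P
E
python3 - <<'E'
from h import *
print(sense()["clock"],r.finger_overhang,sense()["opening"])
for n in ("top","side"):
    c=imaging.capture(n); cv2.imwrite(f"pics/{n}0.png",c["img"]); print(n,c["vertical_fov"],c["cx"],c["cy"],-np.array(c["R"]).T@c["t"], (c["z_map"]>0).mean())
    for k in ["scraper_grip","scraper_end","bridge","plate","chip_pan","parts_tray","chip1","chip2","oil_bottle","mug","jar","wrench","hammer"]:
        print(k,[(np.round(m["location"]).tolist(),round(m["p"],2)) for m in mark_of(c,k)[:6]])
E
```

```text
pics
0.0 25.0 85.43726237806275
top 44.95463332780586 288.48522758996893 204.60559884733297 [ 317.17065903  -47.83569091 1500.34309639] 0.9960926870748299
scraper_grip [([100.0, 194.0], 0.75), ([163.0, 161.0], 0.57)]
scraper_end [([108.0, 229.0], 0.8), ([163.0, 191.0], 0.63)]
bridge [([169.0, 175.0], 0.95), ([187.0, 320.0], 0.82), ([448.0, 266.0], 0.21)]
plate [([318.0, 190.0], 0.62)]
chip_pan [([373.0, 193.0], 0.94)]
parts_tray [([262.0, 187.0], 0.83), ([374.0, 195.0], 0.64), ([343.0, 167.0], 0.25)]
chip1 [([319.0, 192.0], 0.58), ([307.0, 204.0], 0.55), ([340.0, 166.0], 0.42), ([333.0, 201.0], 0.37), ([307.0, 167.0], 0.36)]
chip2 [([319.0, 192.0], 0.58), ([307.0, 204.0], 0.55), ([340.0, 166.0], 0.42), ([333.0, 201.0], 0.37), ([307.0, 167.0], 0.36)]
oil_bottle [([280.0, 115.0], 0.9)]
mug [([333.0, 114.0], 0.92)]
jar [([343.0, 169.0], 0.7), ([333.0, 113.0], 0.69), ([239.0, 113.0], 0.68)]
wrench [([470.0, 183.0], 0.9)]
hammer [([447.0, 262.0], 0.82)]
side 46.5794977257685 278.22137132810275 209.3277224696168 [ 88.02887346 854.93735858 944.48999917] 0.9961352040816327
scraper_grip [([161.0, 297.0], 0.97), ([150.0, 380.0], 0.71)]
scraper_end [([194.0, 399.0], 0.85), ([195.0, 318.0], 0.69)]
bridge [([359.0, 365.0], 0.88), ([182.0, 314.0], 0.7)]
plate [([285.0, 204.0], 0.9)]
chip_pan [([311.0, 180.0], 0.6), ([278.0, 175.0], 0.19)]
parts_tray [([253.0, 236.0], 0.88)]
chip1 [([278.0, 175.0], 0.53), ([302.0, 188.0], 0.46), ([282.0, 190.0], 0.41), ([292.0, 204.0], 0.39), ([257.0, 194.0], 0.39)]
chip2 [([278.0, 175.0], 0.53), ([302.0, 188.0], 0.46), ([282.0, 190.0], 0.41), ([292.0, 204.0], 0.39), ([257.0, 194.0], 0.39)]
oil_bottle [([192.0, 205.0], 0.85)]
mug [([221.0, 175.0], 0.72)]
jar [([170.0, 232.0], 0.78)]
wrench [([333.0, 135.0], 0.6)]
hammer [([393.0, 158.0], 0.53)]
```

View pics/top0.png

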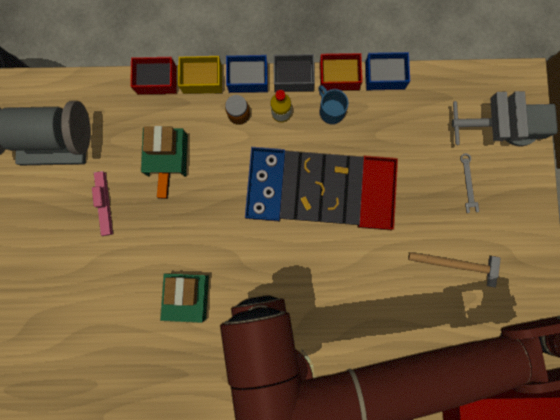

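View pics/side0.png

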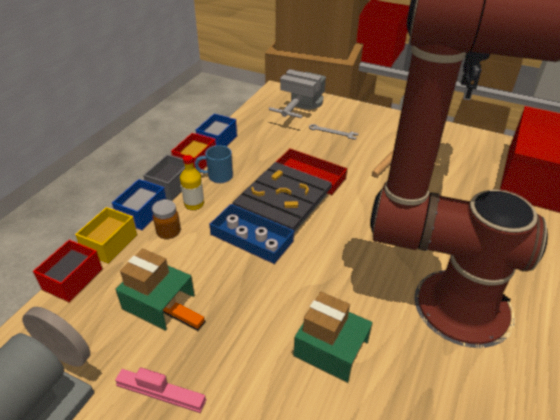

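Run:
```python
from h import *
c=imaging.capture("top");s=imaging.capture("side")
np.set_printoptions(suppress=True,precision=1)
cv2.imwrite("pics/topz.png",cv2.resize(c["img"][60:320,80:500],None,fx=1.9,fy=1.9,interpolation=cv2.INTER_CUBIC))
print("top R",c["R"])
P=cloud(c);Q=cloud(s)
for nm,px in dict(bridgetop=(164,172),scr=(163,188),bench=(200,220),plateUL=(285,153),plateBR=(361,223),pan=(378,192),tray=(268,165),box=(158,138),bottlecap=(280,96),mug=(333,105),jar=(237,103)).items(): print(nm,P[px[1],px[0]])
for nm,px in dict(bench=(250,320),plate=(285,194),scr=(185,314),bridgetop=(177,297)).items(): print(nm,Q[px[1],px[0]])
# orange
for C,Pc,n in((c,P,"top"),(s,Q,"side")):
    hsv=cv2.cvtColor(C["img"],cv2.COLOR_BGR2HSV)
    m=cv2.inRange(hsv,(6,200,120),(14,255,255))
    k,l,st,ce=cv2.connectedComponentsWithStats(m)
    for i in range(1,k):
        if st[i,4]>30: 
            q=Pc[l==i]; print(n,"orange",st[i],ce[i],np.nanmin(q,0),np.nanmax(q,0),np.nanmedian(q,0))
# reproj check
for px in [(308,163),(341,170),(320,188),(307,203),(333,204)]:
    X=P[px[1],px[0]]; print(px,X,proj(s,X))
```

```text
top R [[-0.  -1.  -0. ]
 [-1.   0.  -0.1]
 [ 0.1 -0.  -1. ]]
bridgetop [607.2 316.4  24.2]
scr [559.5 319.2  23.1]
bench [464.1 212.6   8.1]
plateUL [650.1 -42.4  54.8]
plateBR [ 445.9 -262.9    3.4]
pan [ 538.3 -318.    -1.8]
tray [624.5   9.2  11.5]
box [681.7 307.2 132.7]
bottlecap [782.2 -32.3 168.7]
mug [ 807.4 -191.1    5.7]
jar [790.   92.   94.4]
bench [440.1 264.3   2.1]
plate [ 539.4 -135.8   50.7]
scr [573.2 329.8  25.2]
bridgetop [631.4 282.9   2. ]
top orange [335  81  23   2  31] [344.1  81.3] [ 854.1 -257.3   65.3] [ 859.6 -192.7   78.1] [ 857.1 -213.9   71.3]
top orange [157 173  11  25 203] [161.8 185.2] [532.1 306.   17.3] [605.6 338.1  33.3] [567.9 322.3  24.4]
side orange [180 140  28  18  73] [194.9 149.5] [ 775.4 -270.2   39.7] [942.6 -34.5 172.7] [ 885.7 -194.8   66.2]
side orange [166 304  38  23 394] [186.5 314.6] [530.6 309.6  14.1] [622.5 342.3  28.4] [569.8 328.9  23.6]
(308, 163) [ 619.4 -108.6   53.3] [256.  190.9]
(341, 170) [ 594.7 -202.5   64. ] [277.9 172.7]
(320, 188) [ 546.1 -141.7   48.2] [283.8 192.9]
(307, 203) [ 501.6 -102.5   59.4] [292.2 202.2]
(333, 204) [ 498.2 -177.5   51.8] [303.9 189.6]
```

View pics/topz.png

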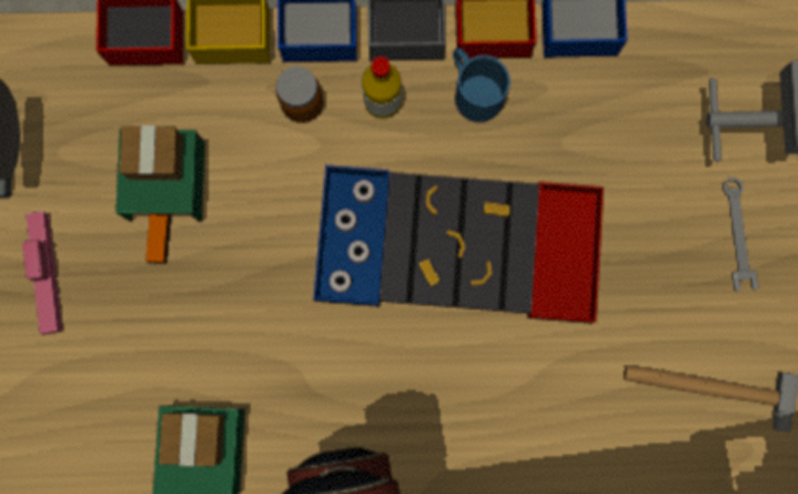

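Run:
```python
from h import *
from scipy.spatial.transform import Rotation as Rn
np.set_printoptions(suppress=True,precision=1)
st=sense(); print(st["tool_rot"]); print(Rn.from_rotvec(st["tool_rot"]).as_matrix())
c=imaging.capture("top");s=imaging.capture("side")
def rect(C,m,z,nm,minA=60):
    k,l,stt,ce=cv2.connectedComponentsWithStats(m)
    for i in range(1,k):
        if stt[i,4]<minA: continue
        v,u=np.where(l==i)
        W=np.array([atz(C,(a,b),z)[:2] for a,b in zip(u,v)],np.float32)
        (ce_,wh,a)=cv2.minAreaRect(W); print(nm,stt[i,4],"ctr",np.array(ce_),"size+px",np.array(wh),"ang",a); print(cv2.boxPoints((ce_,wh,a)).round(1).tolist())
for C,n in((c,"top"),(s,"side")):
    hsv=cv2.cvtColor(C["img"],cv2.COLOR_BGR2HSV)
    rect(C,cv2.inRange(hsv,(5,190,100),(14,255,255)),24,n+" orange",150)
    rect(C,cv2.inRange(hsv,(60,100,30),(90,255,255)),76,n+" green",150)
    red=cv2.inRange(hsv,(0,190,70),(5,255,255))|cv2.inRange(hsv,(174,190,70),(180,255,255))
    rect(C,red,42,n+" red",800)
    rect(C,cv2.inRange(hsv,(100,140,40),(125,255,255)),42,n+" blue",800)
    d=cv2.inRange(hsv,(0,0,0),(180,70,90)); 
    sub=np.zeros_like(d); 
    if n=="top": sub[140:235,275:370]=d[140:235,275:370]; rect(C,sub,50,n+" dark",500)
    if n=="top":
        y=cv2.inRange(hsv,(15,120,130),(32,255,255)); sub[:]=0; sub[153:222,285:360]=y[153:222,285:360]; rect(C,sub,60,"chip",10)
```

```text
[3.1 0.4 0. ]
[[ 1.   0.3  0. ]
 [ 0.3 -1.  -0. ]
 [-0.   0.  -1. ]]
top orange 214 ctr [568.5 322.4] size+px [27.2 72.5] ang 86.329345703125
[[531.5, 311.1000061035156], [603.7999877929688, 306.5], [605.5999755859375, 333.70001220703125], [533.2000122070312, 338.29998779296875]]
top green 896 ctr [658.9 307.1] size+px [126.5 120.4] ang 0.4363032877445221
[[595.2000122070312, 366.79998779296875], [596.0999755859375, 246.39999389648438], [722.5999755859375, 247.39999389648438], [721.7000122070312, 367.79998779296875]]
top green 975 ctr [243.7 246.3] size+px [117.1 127.2] ang 86.02029418945312
[[176.1999969482422, 192.3000030517578], [303.0, 183.39999389648438], [311.20001220703125, 300.29998779296875], [184.3000030517578, 309.1000061035156]]
top red 2116 ctr [ 531.3 -309.1] size+px [ 95.2 207.4] ang 84.04588317871094
[[423.20001220703125, -345.70001220703125], [629.5, -367.20001220703125], [639.4000244140625, -272.5], [433.1000061035156, -251.0]]
top red 2079 ctr [ -76.9 -647.1] size+px [275.6  58.2] ang 88.85765075683594
[[-108.69999694824219, -784.2999877929688], [-50.5, -785.5], [-
[... 2969 characters left out ...]
0]]
side red 1839 ctr [897.7 351.1] size+px [153.1 146.1] ang 89.98331451416016
[[824.5999755859375, 274.6000061035156], [970.7000122070312, 274.5], [970.7999877929688, 427.6000061035156], [824.7000122070312, 427.6000061035156]]
side blue 916 ctr [898.8  70.5] size+px [143.5 173.9] ang 0.1358136385679245
[[826.7999877929688, 157.3000030517578], [827.2000122070312, -16.700000762939453], [970.7000122070312, -16.299999237060547], [970.2999877929688, 157.60000610351562]]
side blue 1961 ctr [558.3  35.1] size+px [127.3 220.1] ang 84.23625183105469
[[442.3999938964844, -17.200000762939453], [661.4000244140625, -39.29999923706055], [674.2000122070312, 87.4000015258789], [455.20001220703125, 109.5]]
```

```bash
cat > st.py <<'E'
from h import *
from scipy.spatial.transform import Rotation as Rn
s=sense(); M=Rn.from_rotvec(s["tool_rot"]).as_matrix()
print("t",round(s["clock"],2),"pos",np.round(s["eef_pos"],1),"yaw",round(np.degrees(np.arctan2(M[1,0],M[0,0])),2),"tiltz",np.round(M[:,2],3),"F",np.round(s["ft_force"],1),"T",np.round(s["wrist_torque"],2),"open",round(s["opening"],1),"q",np.round(s["joint_positions"],2))
E
python3 st.py; python3 -m creep '[[0.042,0.038,0,0,-1],[0.042,0.038,0,0,-1],[0.042,0.038,0,0,-1],[0.042,0.038,0,0,-1],[0.042,0.038,0,0,-1],[0.042,0.038,0,0,-1],[0.042,0.038,0,0,-1],[0.042,0.038,0,0,-1]]'; python3 st.py
```

```text
t 1.6 pos [ 161.8 -603.7  256.3] yaw 15.0 tiltz [ 0.  0. -1.] F [-0.3  0.7  0.6] T [0.02 0.01 0.01] open 85.4 q [-1.43  0.05  1.61  0.    1.48 -0.12]
clock: 2.6
eef_pos: [499.0, -298.3, 256.6]
tool_rot: [3.114, 0.41, 0.001]
ft_force: [-0.1, -0.2, -0.5]
opening: 84.7
t 2.6 pos [ 499.  -298.3  256.6] yaw 15.0 tiltz [ 0.001 -0.001 -1.   ] F [-0.1 -0.2 -0.5] T [ 0.01 -0.04  0.04] open 84.7 q [-0.67 -0.05  1.72 -0.    1.48  0.64]
```

```bash
python3 -m creep '[[0.004,0.052,0,-2,-1],[0.004,0.052,0,-2,-1],[0.004,0.052,0,-2,-1],[0.004,0.052,0,-2,-1],[0.004,0.052,0,-2,-1],[0.004,0.052,0,-2,-1],[0.004,0.052,0,-2,-1],[0.004,0.052,0,-2,-1],[0.004,0.052,0,-2,-1],[0.004,0.052,0,-1,-1]]'; python3 -m creep '[[0.004,0.052,-0.03,0,-1],[0.003,0.052,-0.03,0,-1],[0,0,-0.05,0,-1],[0,0,-0.04,0,-1],[0,0,0,0,-1]]'; python3 st.py
python3 - <<'E'
from h import *
s=imaging.capture("side"); c=imaging.capture("top")
cv2.imwrite("pics/a_side.png",cv2.resize(s["img"][180:420,80:400],None,fx=2.4,fy=2.4,interpolation=cv2.INTER_CUBIC))
cv2.imwrite("pics/a_top.png",cv2.resize(c["img"][100:300,80:340],None,fx=2.8,fy=2.8,interpolation=cv2.INTER_CUBIC))
E
```

```text
clock: 3.85
eef_pos: [537.7, 222.1, 256.5]
tool_rot: [-3.14, 0.11, -0.001]
ft_force: [0.1, -0.4, 0.2]
opening: 85.5
clock: 4.47
eef_pos: [541.9, 323.2, 101.8]
tool_rot: [3.136, -0.109, -0.012]
ft_force: [-1.0, -0.3, 0.3]
opening: 85.5
t 4.47 pos [541.9 323.2 101.8] yaw -3.98 tiltz [-0.008 -0.004 -1.   ] F [-1.  -0.3  0.3] T [ 0.06  0.03 -0.01] open 85.5 q [ 0.42  0.21  1.71 -0.    1.23  2.06]
```

View pics/a_side.png

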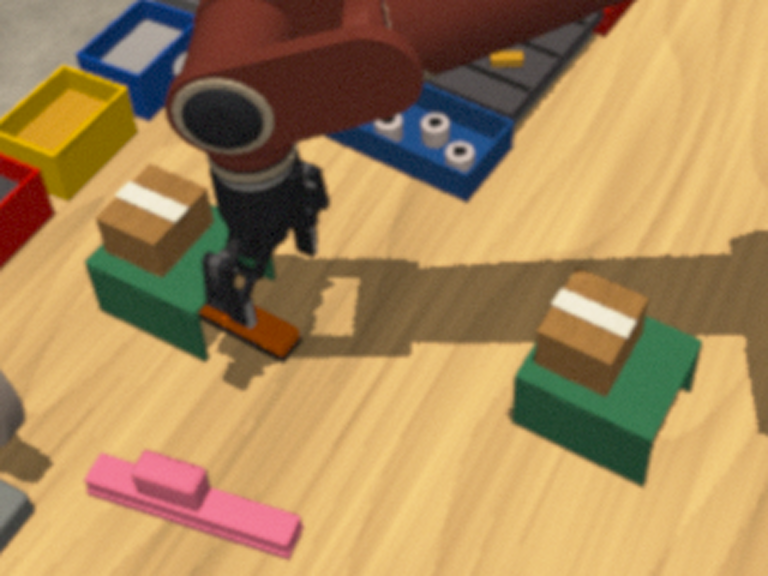

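View pics/a_top.png

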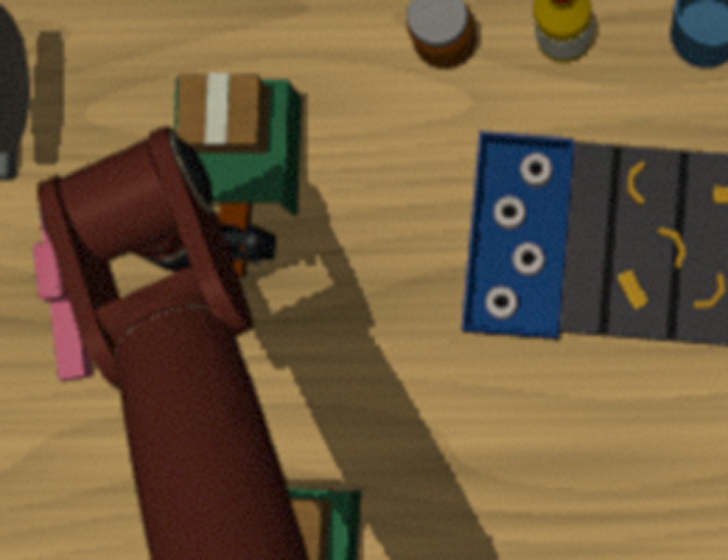

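```bash
python3 -m creep '[[0,0,-0.025,0,-1],[0,0,-0.025,0,-1],[0,0,-0.02,0,-1],[0,0,0,0,-1]]'; python3 st.py;  python3 -m creep '[[0,0,0,0,0.2],[0,0,0,0,1],[0,0,0,0,1],[0,0,0,0,1],[0,0,0,0,1]]'; python3 st.py
```

```text
clock: 5.08
eef_pos: [544.6, 324.1, 36.0]
tool_rot: [3.139, -0.11, -0.002]
ft_force: [-0.1, -0.7, -0.1]
opening: 85.4
t 5.08 pos [544.6 324.1  36. ] yaw -4.01 tiltz [-0.001 -0.    -1.   ] F [-0.1 -0.7 -0.1] T [-0.06  0.01  0.04] open 85.4 q [0.42 0.3  1.73 0.   1.11 2.06]
clock: 5.7
eef_pos: [545.5, 324.8, 37.5]
tool_rot: [-3.139, 0.109, -0.003]
ft_force: [-0.7, 0.9, 5.9]
opening: 26.5
t 5.7 pos [545.5 324.8  37.5] yaw -3.99 tiltz [ 0.002  0.001 -1.   ] F [-0.7  0.9  5.9] T [0.08 0.16 0.06] open 26.5 q [0.42 0.3  1.73 0.   1.11 2.06]
```

```bash
python3 -m creep '[[-0.008,0.0005,0,0,1],[-0.015,0.001,0,0,1],[-0.015,0.001,0,0,1]]'; python3 st.py;  python3 -m creep '[[-0.015,0.001,0,0,1],[-0.02,0.0014,0,0,1],[-0.02,0.0014,0,0,1],[-0.02,0.0014,0,0,1],[-0.02,0.0014,0,0,1],[-0.007,0.0004,0,0,1],[0,0,0,0,1]]'; python3 st.py
python3 - <<'E'
from h import *
s=imaging.capture("side"); c=imaging.capture("top")
cv2.imwrite("pics/b_side.png",cv2.resize(s["img"][180:420,80:400],None,fx=2.4,fy=2.4,interpolation=cv2.INTER_CUBIC))
cv2.imwrite("pics/b_top.png",cv2.resize(c["img"][100:300,80:340],None,fx=2.8,fy=2.8,interpolation=cv2.INTER_CUBIC))
E
```

```text
clock: 6.08
eef_pos: [507.3, 327.2, 37.5]
tool_rot: [-3.139, 0.11, -0.006]
ft_force: [4.7, 0.0, 5.0]
opening: 26.1
t 6.08 pos [507.3 327.2  37.5] yaw -4.0 tiltz [ 0.004  0.001 -1.   ] F [4.7 0.  5. ] T [-0.12 -0.81 -0.03] open 26.1 q [ 0.45  0.23  1.81 -0.    1.1   2.09]
clock: 6.95
eef_pos: [404.2, 334.3, 37.5]
tool_rot: [-3.139, 0.108, -0.002]
ft_force: [0.3, -0.2, 9.0]
opening: 26.0
t 6.95 pos [404.2 334.3  37.5] yaw -3.95 tiltz [ 0.001  0.001 -1.   ] F [ 0.3 -0.2  9. ] T [-0.03 -0.04  0.04] open 26.0 q [0.55 0.06 2.   0.   1.08 2.19]
```

View pics/b_side.png

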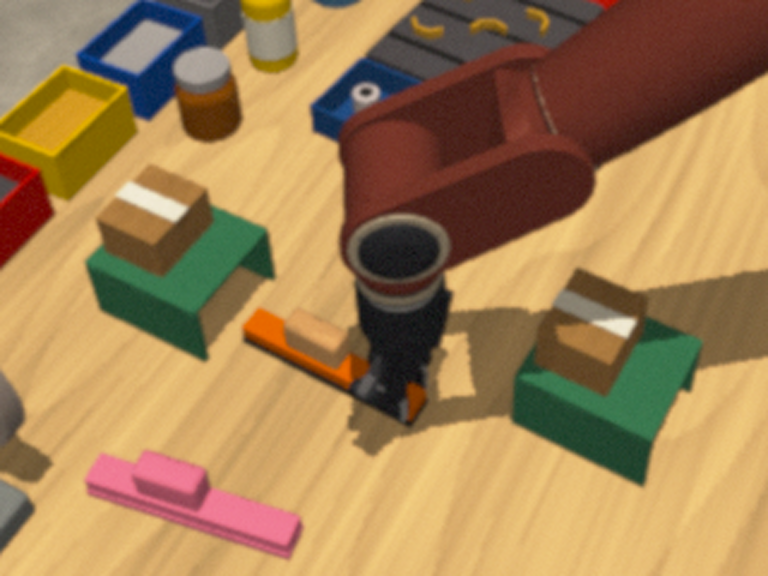

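View pics/b_top.png

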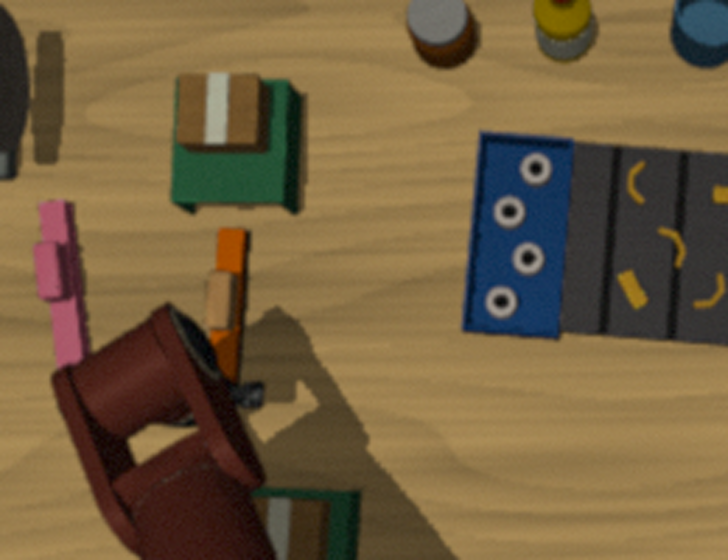

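```bash
python3 -m creep '[[0,0,0,0,-1],[0,0,0,0,-1],[0,0,0,0,-1],[0,0,0,0,-1],[0,0,0.03,0,-1],[0,-0.02,0.04,0,-1],[0,-0.04,0.03,0,-1],[0,-0.05,0,0,-1],[0,-0.05,0,0,-1],[0,0,0,0,-1]]'; python3 st.py
python3 - <<'E'
from h import *
np.set_printoptions(suppress=True,precision=1)
s=imaging.capture("side"); c=imaging.capture("top")
cv2.imwrite("pics/c_side.png",cv2.resize(s["img"][180:420,80:400],None,fx=2.4,fy=2.4,interpolation=cv2.INTER_CUBIC))
cv2.imwrite("pics/c_top.png",cv2.resize(c["img"][100:300,80:340],None,fx=2.8,fy=2.8,interpolation=cv2.INTER_CUBIC))
for C,n in((c,"top"),(s,"side")):
    for k in("scraper_grip","scraper_end"):
        for m in mark_of(C,k)[:3]: print(n,k,np.array(m["location"]),round(m["p"],2),atz(C,m["location"],42 if "grip" in k else 12))
    hsv=cv2.cvtColor(C["img"],cv2.COLOR_BGR2HSV); o=cv2.inRange(hsv,(5,190,100),(14,255,255))
    k,l,stt,ce=cv2.connectedComponentsWithStats(o)
    for i in range(1,k):
        if stt[i,4]<150: continue
        v,u=np.where(l==i)
        W=np.array([atz(C,(a,b),24)[:2] for a,b in zip(u,v)],np.float32)
        R=cv2.minAreaRect(W); print(n,R[0],R[1],R[2]); print(cv2.boxPoints(R))
E
```

```text
clock: 8.3
eef_pos: [404.7, 171.5, 136.1]
tool_rot: [3.139, -0.117, 0.0]
ft_force: [0.6, 0.5, 0.2]
opening: 85.7
t 8.3 pos [404.7 171.5 136.1] yaw -4.27 tiltz [ 0. -0. -1.] F [0.6 0.5 0.2] T [-0.01  0.01 -0.05] open 85.7 q [ 0.23 -0.31  2.15 -0.    1.3   1.88]
top scraper_grip [159.3 210.6] 0.85 [490.5 324.5  42. ]
top scraper_grip [ 96.6 194.6] 0.74 [541.  507.2  42. ]
top scraper_grip [332.7 112.4] 0.62 [ 772.9 -186.1   42. ]
top scraper_end [106.4 229.9] 0.76 [440.1 487.   12. ]
top scraper_end [155.9 240.5] 0.72 [406.  341.1  12. ]
top scraper_end [167.6 174. ] 0.62 [603.3 308.7  12. ]
side scraper_grip [210.4 322. ] 0.97 [501.6 332.7  42. ]
side scraper_grip [152.7 380.2] 0.59 [531.1 503.1  42. ]
side scraper_end [249.3 343.8] 0.8 [407.7 327.   12. ]
side scraper_end [196.  395.8] 0.8 [446.7 480.9  12. ]
side (483.69940185546875, 334.21392822265625) (34.29387664794922, 192.60850524902344) 86.81814575195312
[[386.6 322.4]
 [578.9 311.7]
 [580.8 346. ]
 [388.5 356.7]]
```

View pics/c_side.png

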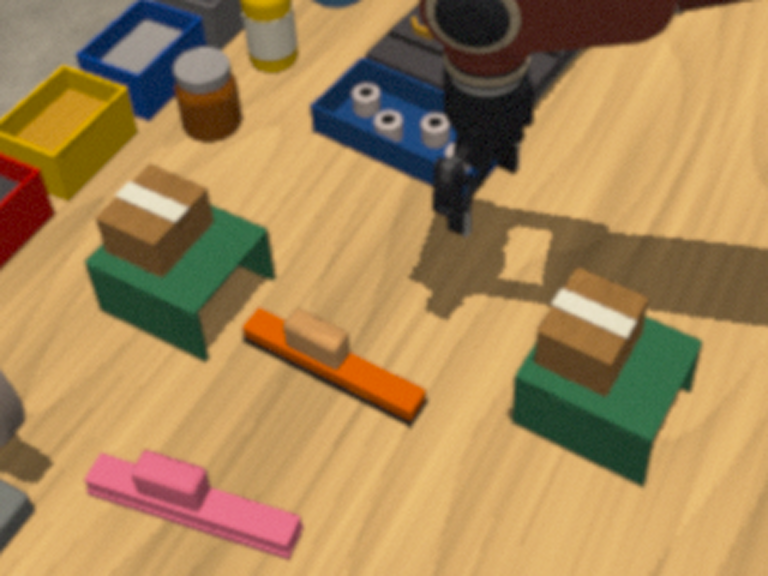

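View pics/c_top.png

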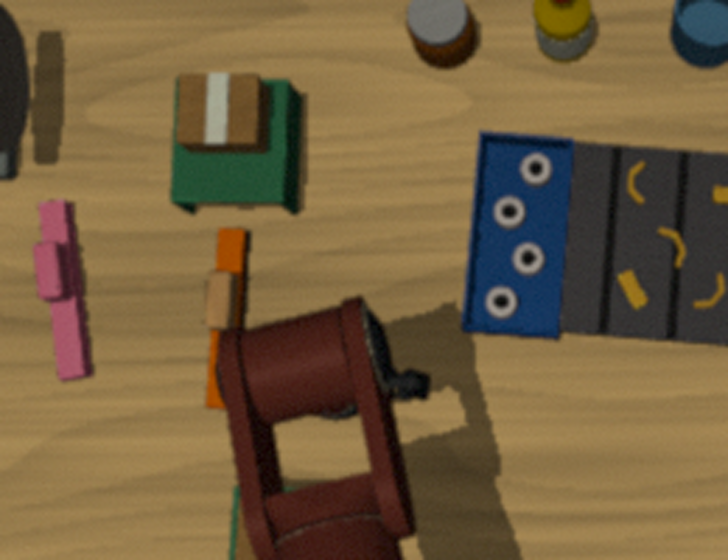

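```bash
python3 -c "
from h import *
print(r.finger_overhang,[a for a in dir(r) if a[0]!='_'])"; python3 -m creep '[[0.03,0.05,0,0,-1],[0.03,0.05,0,0,-1],[0.034,0.056,0,0.3,-1],[0,0,0,0,-1],[0,0,-0.03,0,-1],[0,0,-0.025,0,-1],[0,0,-0.018,0,-1],[0,0,0,0,-1]]'; python3 st.py
python3 - <<'E'
from h import *
s=imaging.capture("side"); c=imaging.capture("top")
cv2.imwrite("pics/d_side.png",cv2.resize(s["img"][220:400,140:380],None,fx=3.2,fy=3.2,interpolation=cv2.INTER_CUBIC))
E
```

```text
25.0 ['IKError', 'finger_overhang', 'sign_off']
clock: 9.6
eef_pos: [495.7, 326.7, 61.6]
tool_rot: [3.138, -0.101, -0.005]
ft_force: [-0.5, -0.4, -0.1]
opening: 85.3
t 9.6 pos [495.7 326.7  61.6] yaw -3.68 tiltz [-0.003 -0.002 -1.   ] F [-0.5 -0.4 -0.1] T [0.07 0.01 0.02] open 85.3 q [ 0.46  0.18  1.82 -0.    1.14  2.09]
```

View pics/d_side.png

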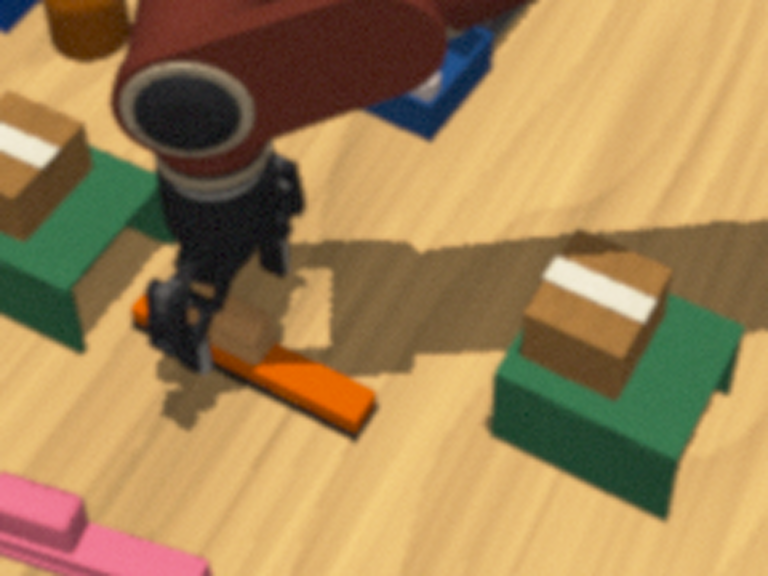

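```bash
python3 -m creep '[[0,0,0,0,0],[0,0,0,0,1],[0,0,0,0,1],[0,0,0,0,1],[0,0,0,0,1]]'; python3 st.py
python3 - <<'E'
from h import *
s=imaging.capture("side"); c=imaging.capture("top")
cv2.imwrite("pics/e_side.png",cv2.resize(s["img"][220:400,140:380],None,fx=3.2,fy=3.2,interpolation=cv2.INTER_CUBIC))
E
```

```text
clock: 10.32
eef_pos: [497.5, 327.6, 63.9]
tool_rot: [-3.139, 0.101, -0.001]
ft_force: [0.4, 0.8, 3.3]
opening: 25.1
t 10.32 pos [497.5 327.6  63.9] yaw -3.7 tiltz [ 0.001  0.001 -1.   ] F [0.4 0.8 3.3] T [0.1  0.12 0.01] open 25.1 q [0.46 0.18 1.82 0.   1.14 2.09]
```

View pics/e_side.png

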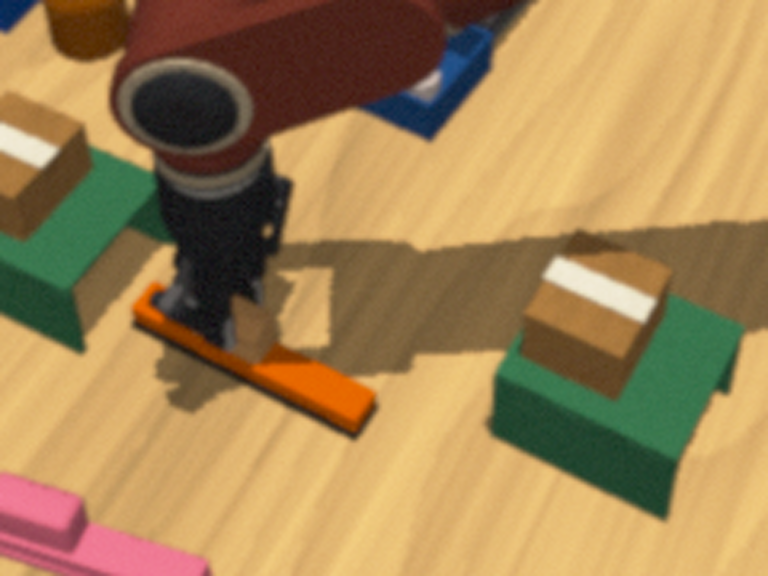

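```bash
python3 -m creep '[[0,0,0.02,0,1],[0,0,0.03,0,1],[0,0,0.03,0,1],[0,0,0,0,1]]'; python3 st.py
python3 -m creep '[[0.007,-0.037,0,0,1],[0.007,-0.037,0,-0.5,1],[0.007,-0.037,0,-0.5,1],[0.007,-0.038,0,-0.5,1],[0.007,-0.038,0,-0.5,1],[0.007,-0.037,0,0,1],[0.007,-0.038,0,0,1],[0.007,-0.038,0,0,1],[0.007,-0.038,0,0,1],[0.007,-0.037,0,0,1]]'; python3 -m creep '[[0,0,0,0,1],[0,0,0,0,1]]';python3 st.py
cat > look.py <<'E'
from h import *
import sys
np.set_printoptions(suppress=True,precision=1)
s=imaging.capture("side"); c=imaging.capture("top"); n=sys.argv[1]; z=float(sys.argv[2]) # bar top z
cv2.imwrite(f"pics/{n}_side.png",cv2.resize(s["img"][100:300,140:400],None,fx=3,fy=3,interpolation=cv2.INTER_CUBIC))
cv2.imwrite(f"pics/{n}_top.png",cv2.resize(c["img"][100:280,200:440],None,fx=3.2,fy=3.2,interpolation=cv2.INTER_CUBIC))
o0=np.array([545.2,-144.8]); ex=np.array([.995,-.1]); ey=np.array([.1,.995])
for C,nm in((c,"top"),(s,"side")):
    hsv=cv2.cvtColor(C["img"],cv2.COLOR_BGR2HSV); o=cv2.inRange(hsv,(5,190,100),(14,255,255))
    k,l,stt,ce=cv2.connectedComponentsWithStats(o)
    for i in range(1,k):
        if stt[i,4]<60: continue
        v,u=np.where(l==i)
        W=np.array([atz(C,(a,b),z)[:2] for a,b in zip(u,v)],np.float32)
        R=cv2.minAreaRect(W); B=cv2.boxPoints(R); print(nm,stt[i,4],"ctr",np.array(R[0]),np.array(R[1]),round(R[2],1)); print("plate frame",np.round(np.c_[(B-o0)@ex,(B-o0)@ey],1).tolist())
E
python3 look.py f 105
```

```text
clock: 10.92
eef_pos: [498.8, 327.9, 146.7]
tool_rot: [-3.137, 0.101, -0.008]
ft_force: [-0.0, 0.5, -2.7]
opening: 24.6
t 10.93 pos [498.8 327.9 146.7] yaw -3.7 tiltz [ 0.005  0.002 -1.   ] F [-0.   0.5 -2.7] T [ 0.06 -0.01  0.01] open 24.6 q [ 0.46  0.07  1.78 -0.    1.28  2.09]
clock: 12.18
eef_pos: [566.0, -48.9, 141.2]
tool_rot: [-3.137, 0.157, 0.005]
ft_force: [-0.4, 0.2, -2.5]
opening: 24.7
clock: 12.42
eef_pos: [566.1, -47.3, 141.7]
tool_rot: [-3.137, 0.157, 0.004]
ft_force: [0.2, 0.1, -2.4]
opening: 25.1
t 12.43 pos [566.1 -47.3 141.7] yaw -5.72 tiltz [-0.003  0.001 -1.   ] F [ 0.2  0.1 -2.4] T [ 0.04 -0.04  0.01] open 25.1 q [-0.21  0.02  1.85  0.    1.28  1.46]
top 61 ctr [ 843.8 -205.2] [100.   3.] 88.8
plate frame [[305.6, -80.2], [308.6, -80.0], [300.6, 19.7], [297.7, 19.5]]
side 90 ctr [ 854.9 -151.1] [61.6 88.3] 1.7
plate frame [[272.6, 64.5], [284.0, -23.1], [345.0, -15.1], [333.6, 72.4]]
side 537 ctr [550.4 -35.7] [ 41.  192.6] 84.6
plate frame [[-101.9, 88.0], [90.7, 89.1], [90.4, 130.2], [-102.2, 129.0]]
```

View pics/f_side.png

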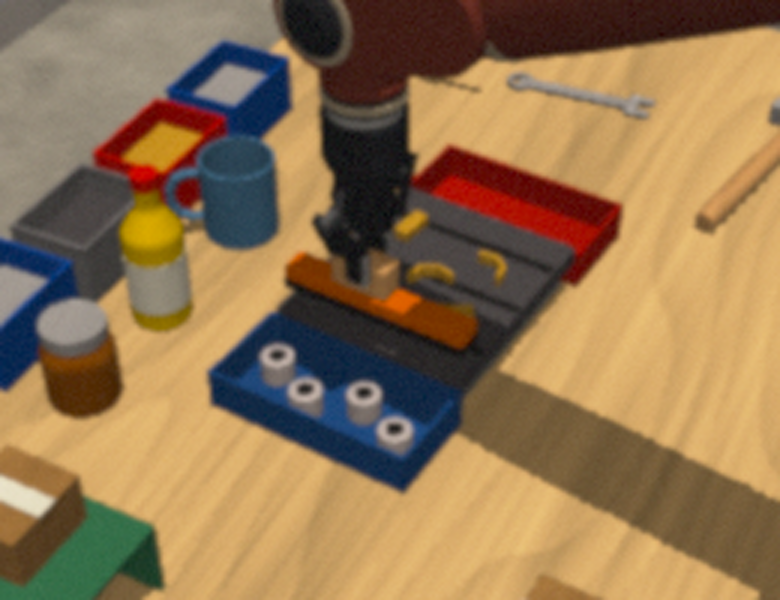

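View pics/f_top.png

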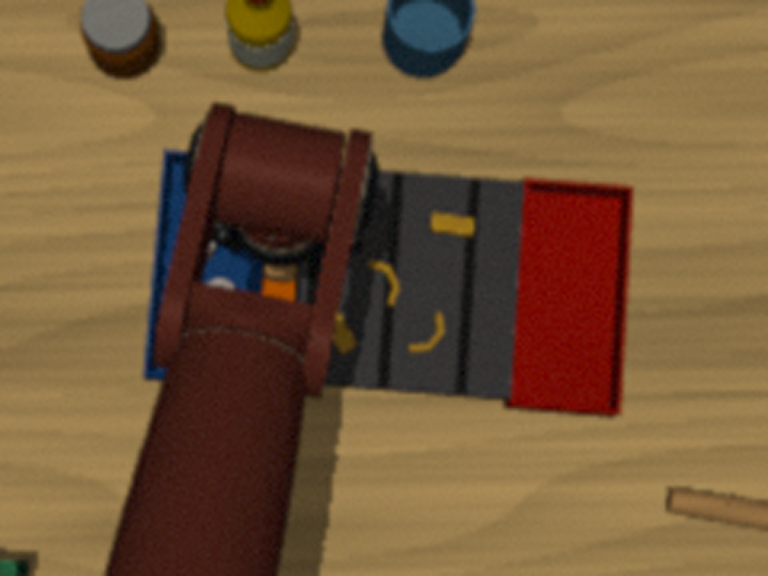

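```bash
python3 -m creep '[[0.005,0.0025,0,0,1],[0,0,-0.015,0,1],[0,0,-0.01,0,1],[0,0,-0.002,0,1],[0,0,0,0,1],[0,0,0,0,1]]'; python3 st.py; python3 look.py g 75
```

```text
clock: 13.28
eef_pos: [572.5, -45.4, 116.8]
tool_rot: [3.138, -0.156, 0.001]
ft_force: [-0.9, -0.5, -2.8]
opening: 24.9
t 13.28 pos [572.5 -45.4 116.8] yaw -5.71 tiltz [ 0.001 -0.    -1.   ] F [-0.9 -0.5 -2.8] T [-0.06 -0.03  0.04] open 24.9 q [-0.21  0.06  1.85 -0.    1.23  1.46]
top 62 ctr [ 855.1 -208.5] [102.2   6. ] 87.1
plate frame [[314.3, -83.6], [320.3, -83.3], [315.2, 18.8], [309.2, 18.5]]
side 91 ctr [ 882.2 -187.4] [63.6 89.5] 1.7
plate frame [[302.3, 31.6], [313.9, -57.2], [376.9, -48.9], [365.4, 39.8]]
side 519 ctr [559.6 -38.4] [ 39.2 193.1] 84.5
plate frame [[-92.8, 87.4], [100.4, 88.1], [100.2, 127.2], [-92.9, 126.6]]
```

View pics/g_side.png

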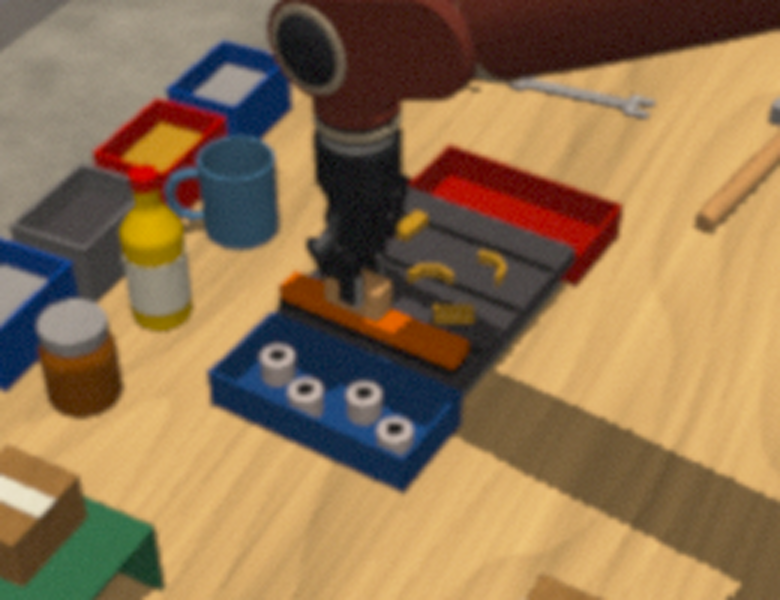

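```bash
python3 -m creep '[[-0.003,0,-0.001,0,1],[0,0,-0.001,0,1],[0,0,0,0,1]]'; python3 st.py;python3 -m creep '[[0,0,-0.001,0,1],[0,0,0,0,1]]'; python3 st.py;python3 -m creep '[[0,0,-0.001,0,1],[0,0,0,0,1]]'; python3 st.py
```

```text
clock: 13.75
eef_pos: [569.1, -45.2, 114.2]
tool_rot: [-3.138, 0.156, 0.0]
ft_force: [0.3, -0.4, -2.8]
opening: 24.7
t 13.75 pos [569.1 -45.2 114.2] yaw -5.7 tiltz [-0.  0. -1.] F [ 0.3 -0.4 -2.8] T [-0.05 -0.03 -0.  ] open 24.7 q [-0.21  0.06  1.86  0.    1.23  1.46]
clock: 14.0
eef_pos: [569.3, -45.3, 113.9]
tool_rot: [3.138, -0.156, 0.0]
ft_force: [-2.7, 1.4, 2.3]
opening: 24.9
t 14.0 pos [569.3 -45.3 113.9] yaw -5.7 tiltz [ 0. -0. -1.] F [-2.7  1.4  2.3] T [ 0.05  0.39 -0.02] open 24.9 q [-0.21  0.06  1.86 -0.    1.23  1.46]
clock: 14.25
eef_pos: [569.4, -45.2, 113.9]
tool_rot: [3.138, -0.156, -0.0]
ft_force: [-5.9, 1.7, 6.9]
opening: 24.9
t 14.25 pos [569.4 -45.2 113.9] yaw -5.69 tiltz [-0. -0. -1.] F [-5.9  1.7  6.9] T [0.09 0.98 0.  ] open 24.9 q [-0.21  0.06  1.86 -0.    1.23  1.46]
```

```bash
python3 -m creep '[[-0.001,-0.008,0.001,0,1],[-0.0012,-0.012,0,0,1],[-0.0012,-0.012,0,0,1],[-0.0012,-0.012,0,0,1],[-0.0012,-0.012,0,0,1],[-0.0012,-0.012,0,0,1],[-0.0012,-0.012,0,0,1],[-0.0012,-0.012,0,0,1],[-0.0012,-0.012,0,0,1],[0,0,0,0,1]]'; python3 st.py; python3 look.py h 75
```

```text
clock: 15.5
eef_pos: [558.7, -151.1, 113.9]
tool_rot: [3.135, -0.157, 0.001]
ft_force: [-0.4, -0.0, 4.8]
opening: 24.9
t 15.5 pos [ 558.7 -151.1  113.9] yaw -5.75 tiltz [ 0.001 -0.002 -1.   ] F [-0.4 -0.   4.8] T [-0.18 -0.02 -0.03] open 24.9 q [-0.39  0.07  1.84 -0.    1.23  1.28]
top 65 ctr [ 855.1 -208.6] [102.2   3. ] 88.8
plate frame [[317.3, -83.5], [320.3, -83.3], [312.2, 18.5], [309.2, 18.3]]
side 93 ctr [ 883.2 -187.3] [66.5 89.7] 0.3
plate frame [[302.8, 32.6], [312.2, -56.6], [378.4, -49.5], [368.9, 39.6]]
side 468 ctr [ 544.1 -139.8] [ 41.3 190.7] 84.9
plate frame [[-96.7, -16.8], [94.0, -14.8], [93.6, 26.5], [-97.1, 24.5]]
```

View pics/h_side.png

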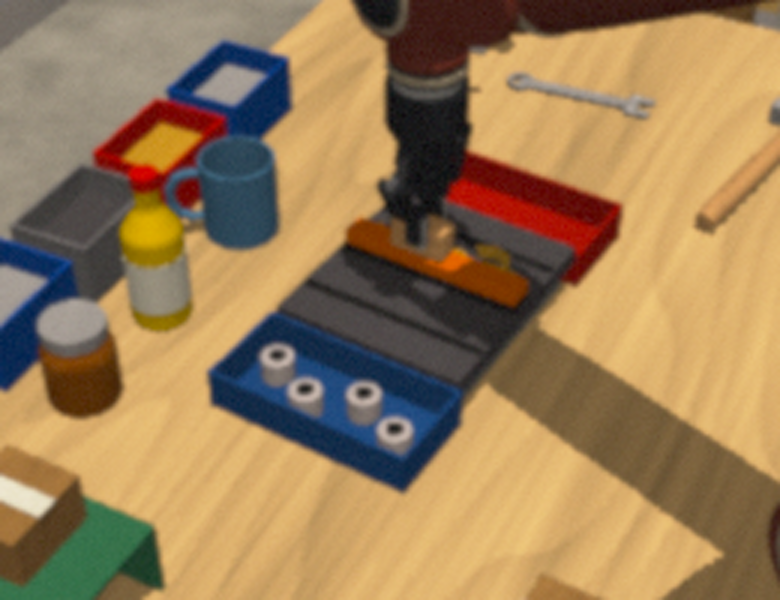

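View pics/h_top.png

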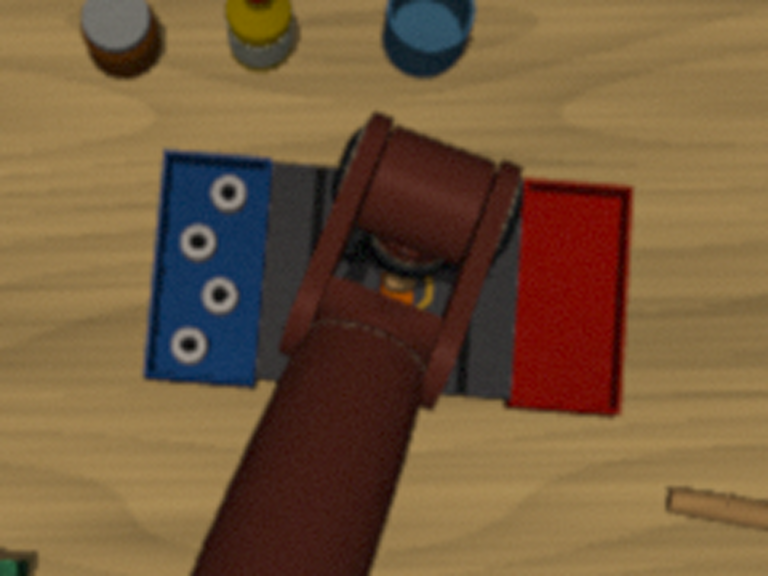

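```bash
python3 -m creep '[[-0.001,-0.008,0,0,1],[-0.0012,-0.012,0,0,1],[-0.0012,-0.012,0,0,1],[-0.0012,-0.012,0,0,1],[-0.0012,-0.012,0,0,1],[-0.0012,-0.012,0,0,1],[-0.0012,-0.012,0,0,1],[-0.0012,-0.012,0,0,1],[-0.0012,-0.012,0,0,1],[0,0,0,0,1]]'; python3 st.py; python3 look.py i 75
```

```text
clock: 16.85
eef_pos: [548.3, -253.7, 113.8]
tool_rot: [3.137, -0.156, 0.001]
ft_force: [0.9, 0.2, 5.4]
opening: 25.3
t 16.85 pos [ 548.3 -253.7  113.8] yaw -5.71 tiltz [ 0.001 -0.    -1.   ] F [0.9 0.2 5.4] T [ 0.2  -0.05  0.02] open 25.3 q [-0.56  0.13  1.78  0.    1.23  1.11]
top 64 ctr [ 855.1 -208.6] [102.2   3. ] 88.8
plate frame [[317.3, -83.5], [320.3, -83.3], [312.2, 18.5], [309.2, 18.3]]
side 91 ctr [ 883.1 -187.4] [65.4 89.5] 1.7
plate frame [[302.3, 31.6], [313.9, -57.2], [378.7, -48.7], [367.2, 40.0]]
side 504 ctr [ 528.  -265.3] [ 92.  194.4] 84.3
plate frame [[-102.2, -167.7], [92.1, -167.5], [92.0, -75.5], [-102.3, -75.7]]
```

View pics/i_side.png

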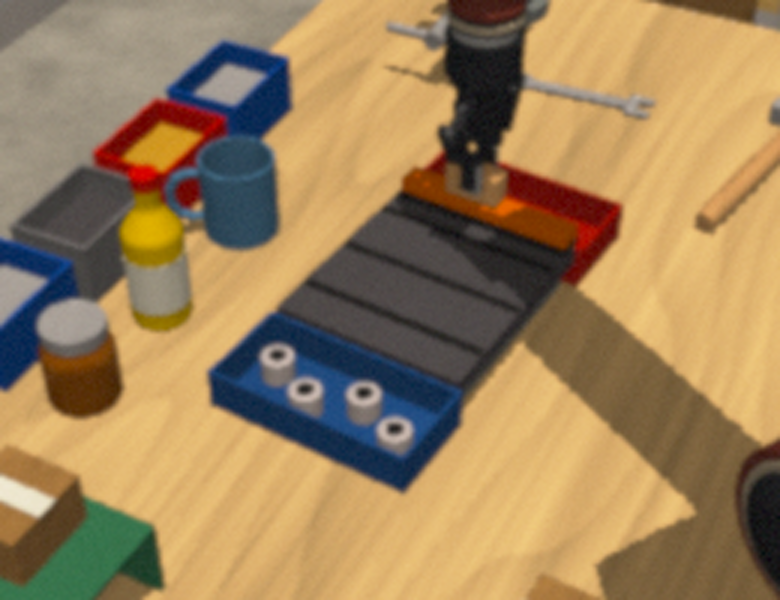

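View pics/i_top.png

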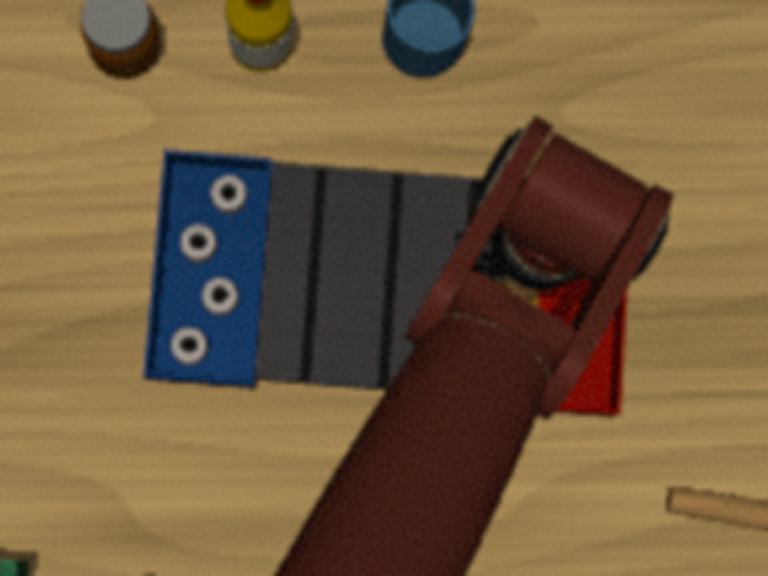

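```bash
python3 -m creep '[[-0.0008,-0.008,0,0,1],[-0.0008,-0.008,0,0,1],[-0.0008,-0.008,0,0,1],[-0.0008,-0.008,0,0,1],[0,0,0,0,1],[0,0,0,0,1]]'; python3 st.py; python3 look.py j 75
```

```text
clock: 17.7
eef_pos: [544.0, -284.9, 112.0]
tool_rot: [-3.137, 0.156, 0.003]
ft_force: [0.6, -0.2, -2.2]
opening: 24.7
t 17.7 pos [ 544.  -284.9  112. ] yaw -5.71 tiltz [-0.002  0.001 -1.   ] F [ 0.6 -0.2 -2.2] T [-0.05  0.   -0.01] open 24.7 q [-0.6   0.16  1.75 -0.    1.23  1.07]
top 66 ctr [ 855.3 -208.1] [102.5  11.8] 83.7
plate frame [[308.4, -83.2], [320.3, -83.3], [321.3, 19.2], [309.4, 19.3]]
side 89 ctr [ 882.4 -187.7] [64.  90.1] 1.7
plate frame [[302.3, 31.6], [313.9, -57.8], [377.4, -49.5], [365.7, 39.9]]
side 484 ctr [ 526.  -278.4] [ 62.5 192. ] 83.2
plate frame [[-102.3, -164.2], [89.7, -168.0], [90.9, -105.5], [-101.1, -101.8]]
```

View pics/j_side.png

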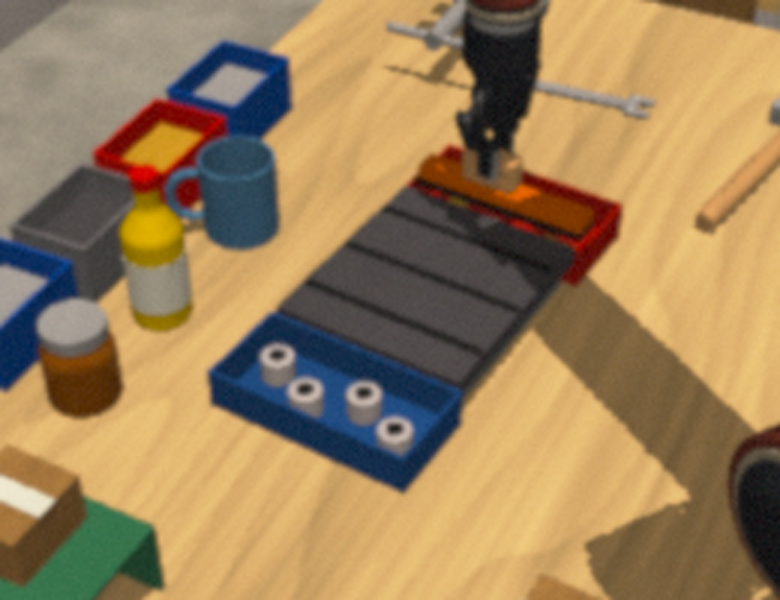

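View pics/j_top.png

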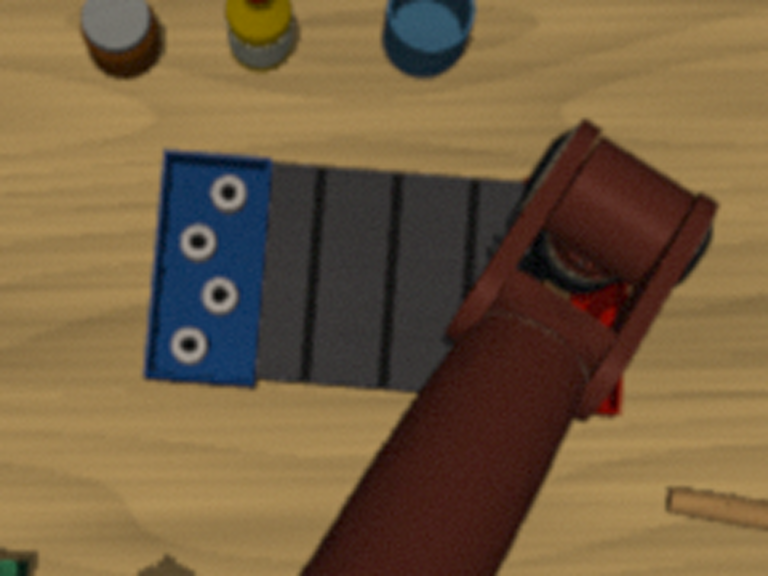

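```bash
python3 -m creep '[[0,0,0.02,0,1],[0,0,0.015,0,1],[0.003,0.03,0,0,1],[0.004,0.04,0,0,1],[0.004,0.04,0,0,1],[0.004,0.04,0,0,1],[0,0,0,0,1],[0,0,0,0,1]]'; python3 st.py; python3 look.py k 105
```

```text
clock: 18.8
eef_pos: [560.4, -135.7, 149.7]
tool_rot: [3.137, -0.156, 0.003]
ft_force: [0.6, 0.1, -2.8]
opening: 24.7
t 18.8 pos [ 560.4 -135.7  149.7] yaw -5.68 tiltz [ 0.002 -0.001 -1.   ] F [ 0.6  0.1 -2.8] T [-0.01 -0.05  0.03] open 24.7 q [-0.37  0.03  1.82 -0.    1.29  1.3 ]
top 65 ctr [ 843.8 -205.2] [100.   3.] 88.8
plate frame [[305.6, -80.2], [308.6, -80.0], [300.6, 19.7], [297.7, 19.5]]
top 75 ctr [ 573.4 -290.4] [60.3 48.6] 83.5
plate frame [[17.9, -171.9], [66.5, -172.5], [67.3, -112.3], [18.7, -111.6]]
top 81 ctr [ 502.2 -262.3] [21.5 82.6] 79.8
plate frame [[-73.1, -128.7], [9.2, -135.1], [10.9, -113.7], [-71.4, -107.2]]
side 90 ctr [ 856.1 -151.4] [63.9 86.4] 1.7
plate frame [[272.7, 63.2], [283.9, -22.4], [347.2, -14.2], [336.0, 71.5]]
side 493 ctr [ 548.3 -132.7] [ 43.6 191.3] 84.3
plate frame [[-93.8, -9.5], [97.5, -9.4], [97.5, 34.2], [-93.8, 34.1]]
```

View pics/k_side.png

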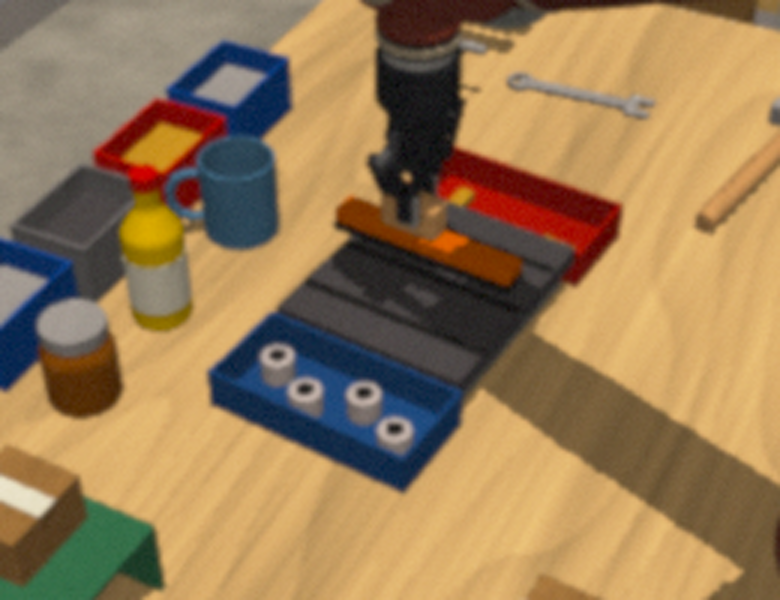

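View pics/k_top.png

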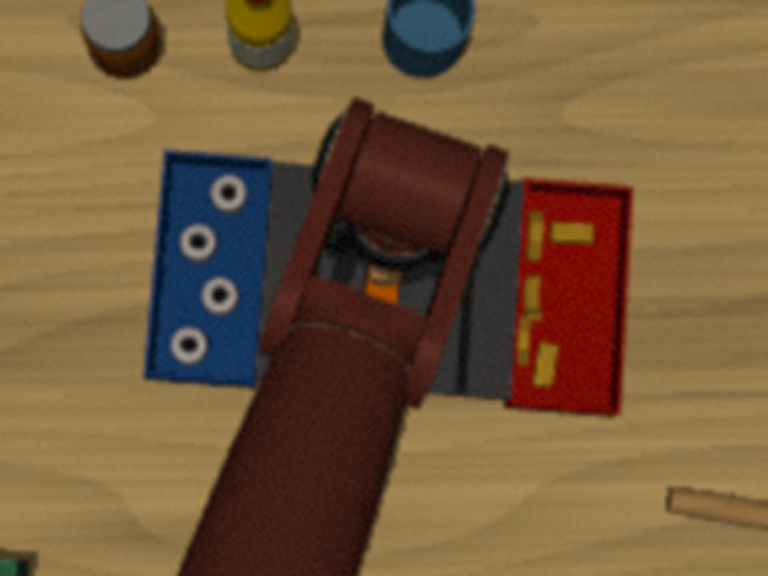

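Run:
```python
from h import *
np.set_printoptions(suppress=True,precision=1)
c=imaging.capture("top"); P=cloud(c)
o0=np.array([545.2,-144.8]); ex=np.array([.995,-.1]); ey=np.array([.1,.995]); pc=o0-165*ey
cv2.imwrite("pics/pan.png",cv2.resize(c["img"][150:235,340:410],None,fx=7,fy=7,interpolation=cv2.INTER_CUBIC))
hsv=cv2.cvtColor(c["img"],cv2.COLOR_BGR2HSV)
m=np.zeros(hsv.shape[:2],np.uint8); m[152:232,345:402]=cv2.inRange(hsv,(9,100,80),(35,255,255))[152:232,345:402]
k,l,stt,ce=cv2.connectedComponentsWithStats(m,connectivity=4)
for i in range(1,k):
    if stt[i,4]<8: continue
    q=P[l==i]; z=np.nanmedian(q[:,2]); 
    v,u=np.where(l==i); W=np.array([atz(c,p,z)[:2] for p in zip(u,v)])-pc
    a=np.c_[W@ex,W@ey]; print(stt[i],"z med",z,np.nanpercentile(q[:,2],[25,75]),"pan-frame min",a.min(0),"max",a.max(0))
for nm,px in dict(floor=(385,190)).items(): print(nm,np.nanmedian(P[185:196,383:390,2]))
```

```text
[345 152  57  80 923] z med 1.5287243811757552 [-1.1  4.2] pan-frame min [-114.3  -82. ] max [137.1  84.4]
[364 166   7  16  80] z med 18.36285676614658 [12.  21.7] pan-frame min [36.9 22.6] max [82.7 39.2]
[372 169  14   8  94] z med 15.386845383873906 [10.  18.3] pan-frame min [ 56.8 -23. ] max [77.4 16.4]
[361 186   9  29 142] z med 12.933291001005273 [ 8.9 19.3] pan-frame min [-60.9  19.9] max [23.6 42.3]
[366 206   9  15 100] z med 15.395020324412755 [11.7 18.3] pan-frame min [-78.    3.2] max [-36.1  25.6]
floor 4.72923213794089
```

View pics/pan.png

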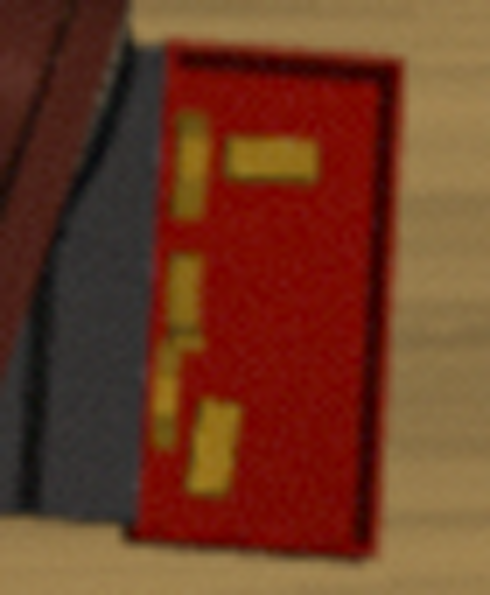

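```bash
python3 -m creep '[[0,0,-0.015,0,1],[0,0,-0.012,0,1],[0,0,-0.006,0,1],[0,0,-0.001,0,1],[0,0,0,0,1],[0,0,0,0,1]]'; python3 st.py; python3 -m creep '[[0,0,-0.001,0,1],[0,0,0,0,1]]'; python3 st.py
```

```text
clock: 19.7
eef_pos: [559.8, -135.2, 114.1]
tool_rot: [-3.138, 0.156, -0.0]
ft_force: [0.3, -0.3, -3.8]
opening: 24.8
t 19.7 pos [ 559.8 -135.2  114.1] yaw -5.7 tiltz [ 0.  0. -1.] F [ 0.3 -0.3 -3.8] T [ 0.04 -0.03 -0.01] open 24.8 q [-0.37  0.07  1.85  0.    1.23  1.3 ]
clock: 19.95
eef_pos: [559.9, -135.3, 114.0]
tool_rot: [3.138, -0.156, 0.0]
ft_force: [-3.2, 1.2, 2.5]
opening: 24.7
t 19.95 pos [ 559.9 -135.3  114. ] yaw -5.7 tiltz [ 0. -0. -1.] F [-3.2  1.2  2.5] T [0.12 0.41 0.03] open 24.7 q [-0.37  0.07  1.85 -0.    1.23  1.3 ]
```

```bash
python3 -m creep '[[0,0,0,0,-1],[0,0,0,0,-1],[0,0,0,0,-1],[0,0,0,0,-1],[0,0,0.02,0,-1],[0,0,0.04,0,-1],[0,0,0.05,0,-1],[0,0,0.03,0,-1]]'; python3 -m creep '[[-0.01,-0.045,0.02,0,-1],[-0.02,-0.045,0,0,-1],[-0.02,-0.045,0,0,-1],[-0.02,-0.045,0,0,-1],[-0.02,-0.045,0,0,-1],[-0.02,-0.045,0,0,-1],[-0.02,-0.045,0,0,-1],[0,0,0,0,-1],[0,0,0,0,-1]]'; python3 st.py; python3 look.py l 74
```

```text
clock: 20.95
eef_pos: [560.9, -135.6, 258.5]
tool_rot: [3.136, -0.156, 0.009]
ft_force: [1.1, -0.7, -0.0]
opening: 85.4
clock: 22.08
eef_pos: [430.0, -450.1, 274.4]
tool_rot: [3.137, -0.157, 0.002]
ft_force: [0.4, 0.4, -0.5]
opening: 85.2
t 22.07 pos [ 430.  -450.1  274.4] yaw -5.71 tiltz [ 0.001 -0.    -1.   ] F [ 0.4  0.4 -0.5] T [-0.    0.    0.02] open 85.2 q [-0.93  0.04  1.6   0.    1.5   0.74]
top 68 ctr [ 857.3 -207.9] [103.2  17.8] 82.0
plate frame [[305.9, -82.8], [323.7, -83.5], [327.7, 19.6], [310.0, 20.3]]
top 143 ctr [ 618.8 -142.2] [28.7 43.9] 88.5
plate frame [[52.1, -6.0], [95.9, -2.7], [93.8, 25.9], [50.0, 22.6]]
top 81 ctr [ 581.7 -295.3] [62.6 46.7] 87.5
plate frame [[29.8, -178.7], [76.4, -176.1], [72.9, -113.5], [26.3, -116.2]]
top 74 ctr [ 506.4 -267.4] [21.3 84.8] 80.3
plate frame [[-69.4, -133.6], [15.2, -139.4], [16.7, -118.2], [-67.9, -112.3]]
top 267 ctr [ 494.3 -129.8] [28.2 83.2] 84.3
plate frame [[-93.7, -4.3], [-10.5, -4.3], [-10.5, 24.0], [-93.8, 23.9]]
side 88 ctr [ 881.4 -188.2] [66.5 90.6] 3.3
plate frame [[298.9, 29.9], [313.1, -59.6], [378.8, -49.1], [364.6, 40.4]]
side 504 ctr [ 546.4 -125.3] [ 40.8 194.1] 84.6
plate frame [[-97.7, -1.5], [96.4, -0.2], [96.1, 40.5], [-98.0, 39.3]]
```

View pics/l_side.png

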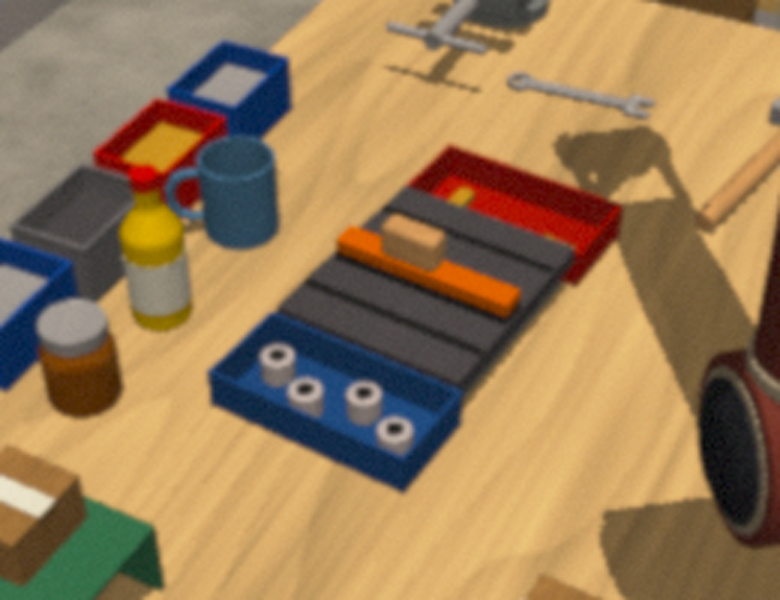

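View pics/l_top.png

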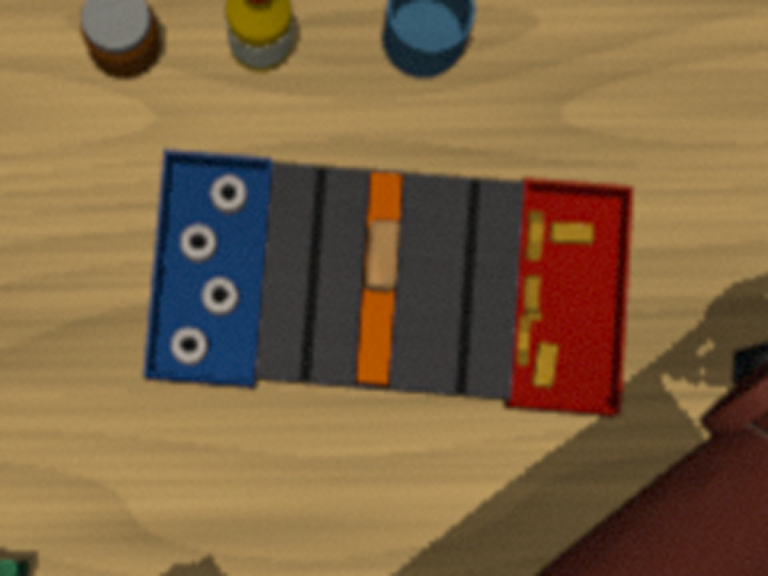

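The scraper stands on the cleared plate, with its grip at (383,255) in the top crop. All five chips are in the red pan at columns 520–595, and the bystanders are where they were. The arm is clear of everything, so I'm handing in.

```bash
python3 -c "
from h import *
print(r.sign_off())"
```

```text
the job is handed in; nothing more can be done
None
```

I carried out the whole task and handed it in at about 22 s on the robot's clock. No verdict was reported.

**What I did:** I pinched the scraper's exposed end, pulled it about 140 mm out from under the far bridge, set it down and let go. I then took it by the wooden grip and placed it along the tray-side edge of the plate. One sweep across the plate and about 35–40 mm past the edge pushed the chips into the red pan. Finally I set the scraper down upright near the middle of the plate, released it and moved the arm away.

**Last checks:**
- **Chips:** the top view showed all five in the pan and none on the plate or in the blue tray. Their median heights were about 13–18 mm above the bench, well below the 42 mm rim. Two of them touch, so the colour mask joined them into one blob, and I counted five by eye.
- **Scraper:** it stands upright on its foot. The bar spans about −96 to +96 mm along the plate's length and is roughly 10 mm off centre across it.
- **Arm and bystanders:** the gripper was open and the wrist force near zero. The bystanders in view looked unmoved. I judged that by eye and did not measure it; the last view showed only part of the hammer.

**Disagreements:**
- **Bar position:** the side and top views differ by a few millimetres, within the calibration.
- **Upward push on closing:** closing the fingers gave a small upward force of 3–9 N both times, probably from the fingertips swinging forward as they shut.

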